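# Tighten the leaf-printing press with its hex key

### The job

Take the T-handled hex key out of its wooden block and put it down the bore in the middle of the press's bridge, turning it gently until it drops fully home in the hidden screw socket. Then turn the screw clockwise (seen from above) until it comes up firm against its stop, and let go, leaving the key standing upright in the screw. Do not press hard on the screw, and leave the cup, jar, brush and palette where they are.

Things in the scene. Friction and masses are not known exactly. Their poses are not given: they have to be found in the camera images.
- key_handle (a point): Centre of the hex key's handle: a black bar 85 mm long (along x), 24 mm wide (y), 24 mm high, across the top of an upright bright steel hexagonal shaft centred under it. The shaft's tip is 105 mm below this point. The key can be pinched from above across the 24 mm width; it stands in its block with some play.
- key: The hex key; origin at the centre of its lower tip, z up along the shaft, x along the handle bar. Hexagon 17 mm across flats, 19.6 mm across corners (corners at 0, 60, 120.. degrees from x); its lowest 3 mm are a round tapered pilot, 13 mm wide at the tip and 17 mm above, with the hexagon's square corners standing out above it. About 0.25 kg.
- block_hole (a point): Centre of the mouth of the round hole (21.5 mm wide, 48 mm deep) in the top of the fixed wooden key block, 80 x 80 mm and 60 mm high; the key stands in it at the start, its tip on the hole's floor.
- screw_mouth (a point): Centre of the mouth of the screw's hexagonal socket at the bottom of the bore, 30 mm below the boss's top: 18 mm across flats, 16 mm deep, flat floor. Axes are the press's: the hexagon's angle is not known. At any angle the key's pilot sinks in 3 mm; then its corners stand on the rim unless within about 6 degrees of a match (every 60 degrees). It can jam part-way till turned a little to and fro.
- screw (a joint): Turn of the screw, rad, growing clockwise seen from above; starts between 0 and 0.2, solid stop (tight) at 0.9. It takes about 0.15 N m to turn and stays put under the light rubbing of the key's tip. It does not tell the hexagon's angle. The screw does not sink as it turns.
- water_cup_mid (a point): Middle of the loose green water cup, 72 mm wide, 85 mm high.
- paint_jar_mid (a point): Middle of the loose paint jar, 54 mm wide, 70 mm high.
- brush_mid (a point): Middle of the loose paint brush lying on the table.
- palette_mid (a point): Middle of the loose flat round palette, 90 mm wide, 6 mm high.
- press: The grey press, fixed to the table; origin on the bore's axis at table height, z up. Bed 160 x 220 mm (x, y); bridge along y, 200 x 46 mm, its top 100 mm high (bolt heads 110 mm); in its middle a round boss 58 mm wide, its top 125 mm high, with an upright bore 25 mm wide, 30 mm deep, at whose bottom the screw's socket lies.
- screw_spring (a joint): How far the screw has been pushed down, m: it rests on a stiff spring washer, 0 as found, about 7 N for every mm after the first 2 N; 3 mm (about 23 N) is too hard, 6 mm is its end.
There are look-alikes about, which are no part of the job. There is more than one size of the key; the job needs the larger.

How it is judged:
On the way, in this order (a step that is already met when the one before it is completed fails the run):
1. the key has been drawn up out of its block (z of key in the frame of block_hole above 0.005 m), for 0.1 s.
2. the key has dropped at least 12 mm into the screw's socket, the screw not yet tight (z of key in the frame of screw_mouth below -0.012 m and horizontal distance between key and screw_mouth below 0.003 m and value of joint screw below 0.7 rad), for 0.1 s.
At the end, for the whole second after the job is handed in: The screw is within 0.08 rad of its stop (joint above 0.82), and the key stands released and at rest in the socket, at least 12 mm deep, within 3 mm of the axis and 0.15 rad of upright (value of joint screw above 0.82 rad and z of key in the frame of screw_mouth below -0.012 m and horizontal distance between key and screw_mouth below 0.003 m and angle between key's own z axis and vertical below 0.15 rad and linear speed of key below 0.02 m/s); the robot touches nothing.
It fails at once if the screw was pressed down more than 3 mm on its spring (about 23 N) (value of joint screw_spring above 0.003 m).
It fails at once if the key was dropped or tipped over (angle between key's own z axis and vertical above 0.5 rad).
It fails at once if the cup, jar, brush or palette was shifted more than 20 mm (distance of any of water_cup_mid, paint_jar_mid, brush_mid, palette_mid from where it was at the start of the episode above 0.02 m).
It also fails if it takes over 58 s, if anything falls off the work surface, if the arm or the gripper's body presses on something with over 40 N, if the wrist force passes 120 N, or if a joint passes its speed limit or range.

### The arm

A 7-joint arm with a two-finger parallel gripper is mounted at the origin on the work surface. World frame = base frame: x ahead of the robot, y to its left, z up, the work surface at z = 0. Lengths are in m, angles in rad, forces in N, time in s.
With the tool pointing down it reaches from about 0.425 to 0.875 m from the base axis. Payload 4.7 kg.
Tool frame: the origin (TCP) lies midway between the tips of the shut fingers; the grasp point (between the pads) lies 19 mm behind it; z points along the fingers, y is the direction in which the jaws open and shut (so a half turn about z gives the same grasp; the last joint's range is limited). The gripper opens to 87 mm and grips with 3 to 60 N. Pads are 19 mm wide; open, the fingers measure 117 mm over their backs; the gripper's body (75 mm by 190 mm) begins 51 mm behind the grasp point.
Start: joints at [-1.229, 0.321, -0.07, 1.45, 0.023, 1.371, -0.057], TCP at [0.209, 0.615, 0.223] pointing down, gripper open.
Joint ranges: [-2.86, 2.86], [-0.3, 2.09], [-1.38, 1.24], [0.06, 2.45], [-1.56, 4.7], [0.09, 2.05], [-2.69, 2.69]. Speed limits (rad/s): [2.57, 2.57, 3.14, 3.14, 3.14, 3.14, 3.14].

### API

Orientations are given as a rotation vector (axis times angle).
In Python, from bench import get_state, eyes, job gives the robot as it stands. The module is installed in compiled form; this text tells all that it offers.
- The arm moves only by the shell command python3 -m jog 'ROWS' [FORCE]. ROWS is JSON, a list that holds one entry, the list of rows, each a list of 5 numbers: the opening, from 0 (shut) to 1 (fully open), then the shift along the tool's x, y, z in units of 40 mm (1.0 is 40 mm), then the turn about the tool's z in units of 5 degrees (1.0 is 5 degrees). In form: [[[jaw, dx, dy, dz, turn], ...]]. A call has 1 to 10 rows; each row shifts and turns the commanded pose from where the row before left it, along the tool's axes as they then stand; what a row does not reach is not made up. A row lasts 1/8 s, in which the tool goes at most 62.5 mm and 10.7 degrees, less where a joint would pass 70% of its speed; a pose out of reach is approached as far as the arm can. A call is refused whole if a number of a shift passes 1 or a number of a turn 1, either way. A call with a gripper value outside its range is refused whole. The fingers move at their own pace and stop on an object; FORCE is the grip in N (left out, the last holds). Time passes only in rows, so rows that do not move let the fingers close. It gives the time, the measured TCP pose, the force and the opening at its end, in the units of the state.
- get_state(): the state, without advancing time (a new reading comes with each control period).
- eyes.get_image(name): name is "side" or "top" or "wrist"; returns (picture, depth): 400x640x3 uint8, red, green, blue; 400x640 float32, m along the optical axis (not along the pixel's ray), 0 where there is no reading.
- eyes.camera_params(name): a dict with "camera_matrix" (3x3 intrinsics, pixels), "pose" (4x4, takes a point from camera to world coordinates); the wrist camera has in their place "mount" (4x4, takes a point from camera to tool coordinates, whose origin is the TCP and whose axes are the flange's). Camera axes: x right, y down, z forward; pixel columns grow to the right and rows downward; lengths in m; the calibration is good to about 2 mm. The wrist camera is an equidistant fisheye: a pixel r from the principal point sees the ray r / f radians off the axis. A picture is of the moment at which its call begins: read the wrist's pose just before it. camera_params takes no time and is no camera call.
- job.close_job(): hands the job in, once; it reports no verdict.
The state is a dict: "time": time; "joint_positions": joint angles; "qd": joint speeds; "joint_torque": joint torques, N m; "position": TCP position; "tool_rot": TCP orientation; "ft_force": force on the tool from outside, world axes, zero at the start; "torque": the same for the moment, N m; "grip_width": opening from 0.0 (shut) to 1.0 (fully open).
Only numpy, scipy, OpenCV 4.12 (cv2) and the standard library are available. Lean on these libraries where they do the work, as an engineer would, in place of code of your own. Each camera call takes 0.05 s, during which the arm holds its last target. There are 200 camera calls.

## Working session

There is one attempt and no reset: what is moved stays moved. The work goes in short steps, Python scripts to look and compute and a shell command to move; the robot and the scene stay as the last step left them, time stands still between calls to the robot, and variables do not carry over. Pictures are saved under pics/ and viewed, about 8 in all and at most 12, crops included, and the job is handed in when it is done.

```bash
mkdir -p pics; cat > h.py <<'E'
import numpy as np,cv2
from scipy.spatial.transform import Rotation as R
from bench import get_state,eyes,job
def snap(n,f):
    p,d=eyes.get_image(n); cv2.imwrite(f'pics/{f}.png',p[:,:,::-1]); np.save(f'pics/{f}.npy',d); return p,d
def world(n,u,v,z):
    c=eyes.camera_params(n);K=np.array(c['camera_matrix']);T=np.array(c['pose'])
    return T@np.r_[np.linalg.inv(K)@[u,v,1]*z,1]
E
python3 - <<'E'
from h import *
s=get_state();print(s)
for n in('top','side'):
    snap(n,n+'0');c=eyes.camera_params(n);print(np.round(c['camera_matrix'],1).tolist(),np.round(c['pose'],3).tolist())
print(eyes.camera_params('wrist'))
E
```

```text
{'time': 0.0, 'joint_positions': array([-1.22888511,  0.32182513, -0.07006839,  1.45168952,  0.02258484,
        1.37078262, -0.05692352]), 'qd': array([ 2.82616318e-04,  1.12703323e-03,  8.11895745e-04, -8.96396061e-05,
        2.07388194e-03, -6.37771273e-04,  7.67165116e-04]), 'joint_torque': array([-8.50683500e-05, -4.91277266e+01, -4.03877953e-01, -3.12524557e+01,
       -6.39783195e-02,  4.38311999e-02,  1.76490903e-04]), 'position': array([0.2091542 , 0.61484252, 0.2214527 ]), 'tool_rot': array([-5.12602517e-01, -3.09926124e+00,  2.99184463e-03]), 'ft_force': array([ 0.18681836,  0.79752514, -0.36745192]), 'torque': array([ 0.01800677, -0.01994121, -0.01488729]), 'grip_width': 0.9983262023698503}
[[486.4, 0.0, 314.0], [0.0, 486.4, 200.1], [0.0, 0.0, 1.0]] [[-0.008, -0.992, 0.125, 0.449], [-1.0, 0.01, 0.016, -0.007], [-0.017, -0.125, -0.992, 1.332], [0.0, 0.0, 0.0, 1.0]]
[[518.4, 0.0, 323.6], [0.0, 518.4, 203.9], [0.0, 0.0, 1.0]] [[0.984, -0.077, 0.164, 0.394], [-0.18, -0.498, 0.848, -1.192], [0.017, -0.864, -0.504, 0.812], [0.0, 0.0, 0.0, 1.0]]
{'camera_matrix': array([[309.70691629,   0.        , 318.96405158],
       [  0.        , 309.70691629, 196.19389585],
       [  0.        ,   0.        ,   1.        ]]), 'mount': array([[ 7.45401789e-04, -9.54432949e-01, -2.98424513e-01,
         8.29609975e-02],
       [ 9.99999714e-01,  6.72808140e-04,  3.45988058e-04,
        -1.09133490e-03],
       [-1.29439961e-04, -2.98424686e-01,  9.54433177e-01,
        -1.63148890e-01],
       [ 0.00000000e+00,  0.00000000e+00,  0.00000000e+00,
         1.00000000e+00]])}
```

View pics/top0.png

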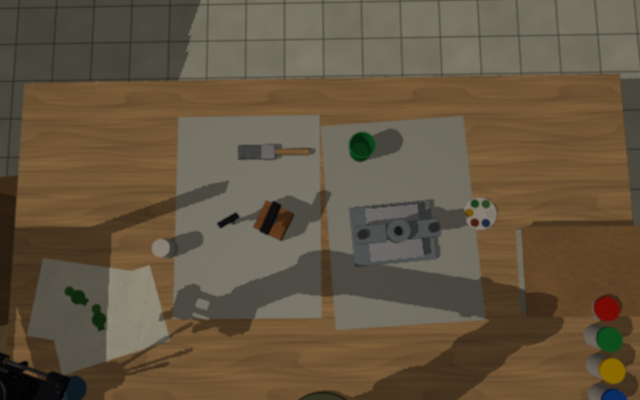

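View pics/side0.png

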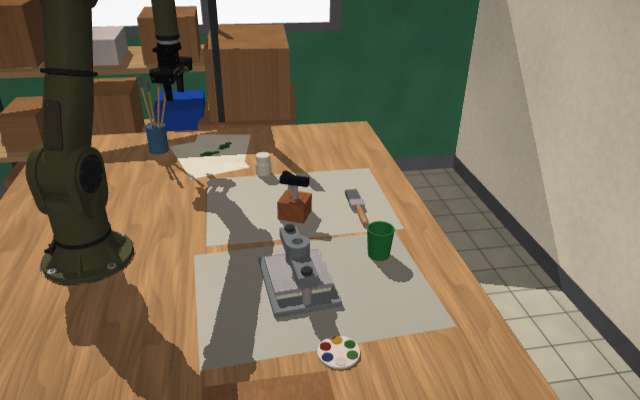

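Candidates for the key: the long black bar over the orange wooden block at top (271,218), and a smaller black bar at (228,220). The press's boss is at (399,230), and its bolt heads (363,234) and (433,227) look similar to it. I'll check with an enlarged crop.

```bash
python3 - <<'E'
from h import *
t=cv2.imread('pics/top0.png');s=cv2.imread('pics/side0.png')
a=cv2.resize(t[180:280,200:450],(800,320),interpolation=cv2.INTER_CUBIC)
b=cv2.resize(s[155:225,225:425],(800,280),interpolation=cv2.INTER_CUBIC)
cv2.imwrite('pics/c1.png',np.vstack([a,b]))
d=np.load('pics/top0.npy')
for u,v in[(271,218),(264,232),(228,220),(222,223),(235,216),(399,230),(390,230),(408,230),(363,234),(433,227),(258,222),(290,222)]: print(u,v,world('top',u,v,d[v,u]).round(3)[:3])
E
```

```text
271 218 [0.557 0.119 0.131]
264 232 [0.522 0.136 0.134]
228 220 [0.557 0.237 0.078]
222 223 [0.549 0.252 0.082]
235 216 [0.567 0.218 0.081]
399 230 [ 0.527 -0.203  0.087]
390 230 [ 0.525 -0.175  0.126]
408 230 [ 0.524 -0.219  0.129]
363 234 [ 0.516 -0.109  0.114]
433 227 [ 0.532 -0.285  0.108]
258 222 [0.553 0.161 0.062]
290 222 [0.556 0.08  0.011]
```

View pics/c1.png

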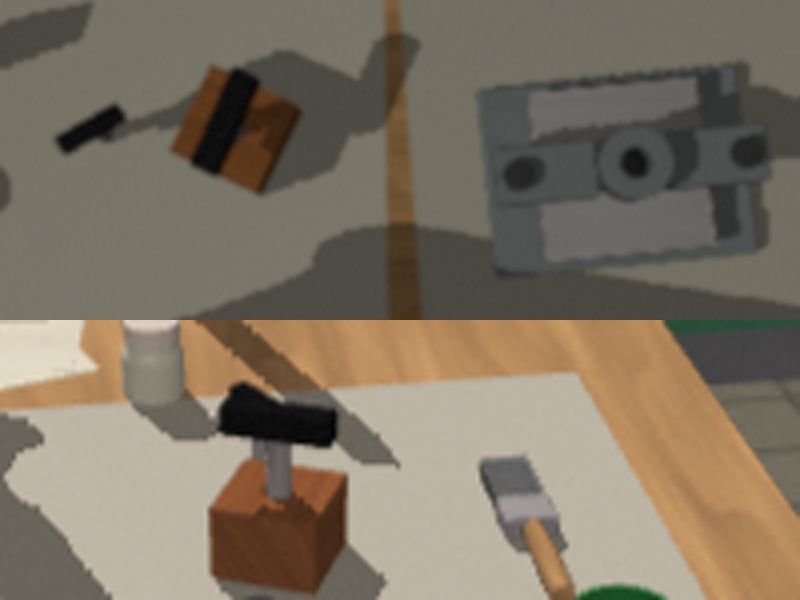

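The crop shows the large bar over the wooden block at crop (225,120), with its shaft going into the block. A smaller T-key stands behind it at crop (90,128), its top only about 80 mm high. The large key's handle top is at z = 0.13, which agrees with 12 + 105 + 12 = 129 mm. Next I'll fit both positions from depth.

```bash
cat >> h.py <<'E'
def cloud(n,d):
    c=eyes.camera_params(n);K=np.array(c['camera_matrix']);T=np.array(c['pose'])
    v,u=np.mgrid[0:400,0:640];P=np.stack([(u-K[0,2])/K[0,0]*d,(v-K[1,2])/K[1,1]*d,d],-1)
    return P@T[:3,:3].T+T[:3,3]
def axes():
    s=get_state();return s,R.from_rotvec(s['tool_rot']).as_matrix()
def to_tool(p):   # world xy -> tool xy units remaining
    s,M=axes();return (M.T@(np.r_[p,s['position'][2]]-s['position'])/0.04).round(3)
E
python3 - <<'E'
from h import *
d=np.load('pics/top0.npy');W=cloud('top',d);ok=d>0
def box(x0,x1,y0,y1,z0,z1): 
    return W[ok&(W[...,0]>x0)&(W[...,0]<x1)&(W[...,1]>y0)&(W[...,1]<y1)&(W[...,2]>z0)&(W[...,2]<z1)]
k=box(.49,.62,.05,.19,.115,.145);r=cv2.minAreaRect((k[:,:2]*1000).astype(np.float32));print(len(k),k[:,2].mean(),k.mean(0),r)
b=box(.49,.62,.05,.19,.05,.07);print(len(b),b.mean(0),cv2.minAreaRect((b[:,:2]*1000).astype(np.float32)))
m=box(.48,.57,-.24,-.15,.117,.14);print(len(m),m[:,2].mean(),cv2.minEnclosingCircle((m[:,:2]*1000).astype(np.float32)),m.mean(0))
br=box(.4,.65,-.35,-.05,.09,.14);print(cv2.minAreaRect((br[:,:2]*1000).astype(np.float32)))
s,M=axes();print(M.round(3));
p=np.array(cv2.minAreaRect((k[:,:2]*1000).astype(np.float32))[0])/1000
print(to_tool(p))
E
```

```text
337 0.12844868870176937 [0.55663386 0.12380461 0.12844869] ((557.614501953125, 124.63982391357422), (25.013124465942383, 84.23723602294922), 65.65149688720703)
613 [0.55515378 0.11981111 0.06025579] ((557.2688598632812, 124.37765502929688), (80.03860473632812, 79.89338684082031), 64.07901763916016)
354 0.12541541648014584 ((522.80126953125, -195.16844177246094), 28.950992584228516) [ 0.52231671 -0.19466652  0.12541542]
((522.0633544921875, -194.94955444335938), (55.248023986816406, 217.53900146484375), 2.618323802947998)
[[-0.947  0.322 -0.   ]
 [ 0.322  0.947 -0.002]
 [-0.    -0.002 -1.   ]]
[-12.193  -8.8     0.017]
```

```bash
python3 -m jog '[[[1,-0.94,-0.68,0,0],[1,-0.94,-0.68,0,0],[1,-0.94,-0.68,0,0],[1,-0.94,-0.68,0,0],[1,-0.94,-0.68,0,0],[1,-0.94,-0.68,0,0],[1,-0.94,-0.68,0,0],[1,-0.94,-0.68,0,0],[1,-0.94,-0.68,0,0],[1,-0.94,-0.68,0,0]]]' 20
python3 -m jog '[[[1,-0.94,-0.68,0,0],[1,-0.94,-0.68,0,0],[1,-0.9,-0.6,0,0.6],[1,0,0,0,0.5],[1,0,0,0,0]]]'
python3 - <<'E'
from h import *
s,M=axes();print(s['position'],np.degrees(np.arctan2(M[1,1],M[0,1])),M[:,2]);print(to_tool([.5575,.1246]))
p,d=snap('wrist','w1')
E
```

```text
time: 1.35
position: [0.4782, 0.2354, 0.2223]
tool_rot: [-0.512, -3.099, 0.0]
ft_force: [0.2, -0.2, 0.4]
grip_width: 0.999
time: 1.98
position: [0.5576, 0.1264, 0.222]
tool_rot: [-0.661, -3.07, 0.001]
ft_force: [0.0, 0.8, 0.1]
grip_width: 1.0
[0.55760395 0.12644053 0.2220182 ] 65.6969269048976 [-9.50317399e-04 -1.29760841e-04 -9.99999540e-01]
[-0.017 -0.043  0.   ]
```

View pics/w1.png

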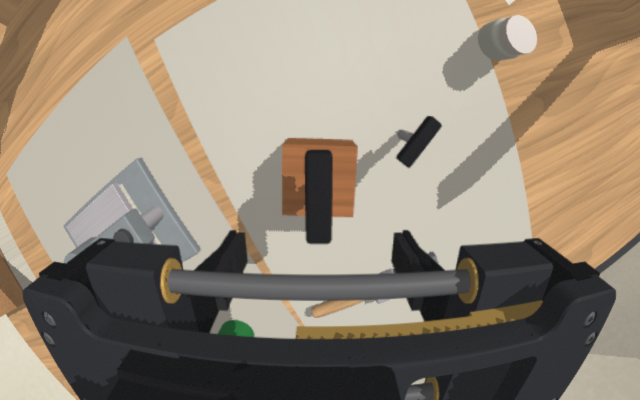

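The wrist view shows the big handle centred between the fingers at (319,197) and square to them. The small key is clear at (419,141). Now down and grasp.

```bash
python3 -m jog '[[[1,0,-0.04,0.8,0],[1,0,0,0.8,0],[1,0,0,0.8,0],[1,0,0,0.65,0],[0,0,0,0,0],[0,0,0,0,0],[0,0,0,0,0],[0,0,0,0,0],[0,0,0,0,0],[0,0,0,0,0]]]' 30
python3 -m jog '[[[0,0,0,-0.25,0],[0,0,0,-0.5,0],[0,0,0,-0.5,0],[0,0,0,-0.5,0],[0,0,0,0,0]]]'
python3 - <<'E'
from h import *
s,M=axes();print(s['position'],s['ft_force'],s['grip_width']*87);print(to_tool([.5225,-.195]))
E
```

```text
time: 3.28
position: [0.5572, 0.1254, 0.1008]
tool_rot: [0.661, 3.071, 0.0]
ft_force: [0.4, -0.1, -0.6]
grip_width: 0.402
time: 3.9
position: [0.5581, 0.1255, 0.1722]
tool_rot: [0.66, 3.069, 0.003]
ft_force: [0.4, 0.5, -3.9]
grip_width: 0.27
[0.55814398 0.12551201 0.17223072] [ 0.39612855  0.46361435 -3.89615512] 23.487426033451793
[-2.484 -7.67  -0.012]
```

The fingers were still closing when the lift started, so I need to check how the key sits in the grip.

```bash
python3 -m jog '[[[0,0,0,-0.6,0],[0,0,0,-0.6,0],[0,0,0,-0.6,0],[0,0,0,0,0],[0,0,0,0,0]]]'
python3 - <<'E'
from h import *
s,M=axes();print(s['position'],s['ft_force'],s['grip_width']*87)
p,d=snap('side','s1')
c=eyes.camera_params('side');K=np.array(c['camera_matrix']);T=np.linalg.inv(c['pose'])
def pr(P): q=K@(T@np.r_[P,1])[:3];return q[:2]/q[2]
t=s['position'];tip=t+[0,0,-.0888]
u,v=pr(tip).astype(int);print('pred tip',pr(tip),'handle',pr(t+[0,0,.0162]))
cv2.imwrite('pics/s1c.png',cv2.resize(cv2.imread('pics/s1.png')[v-110:v+40,u-75:u+75],(600,600),interpolation=cv2.INTER_CUBIC));print(u-75,v-110)
E
```

```text
time: 4.53
position: [0.5563, 0.1252, 0.2408]
tool_rot: [-0.66, -3.069, 0.002]
ft_force: [-0.0, 0.2, -3.6]
grip_width: 0.274
[0.55625669 0.12519413 0.24081177] [-0.01359444  0.24806206 -3.64397026] 23.854171597808598
pred tip [292.6568372  169.17449224] handle [292.14421111 134.86148307]
217 59
```

View pics/s1c.png

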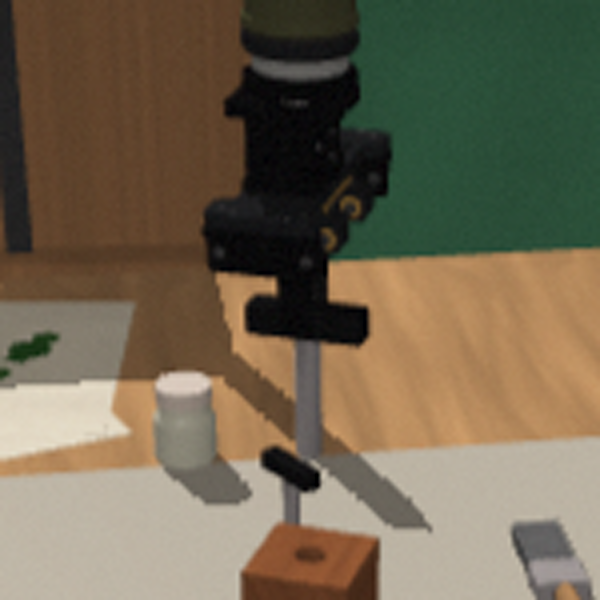

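The key is held, but it hangs about 12 mm low in the grip, with the tip at crop (310,458), and leans by about 2–3°. That's usable. I'll carry it above the boss, then measure the shaft against the boss in one side view.

```bash
python3 -m jog '[[[0,-0.24,-0.77,-0.1,0],[0,-0.24,-0.77,-0.1,0],[0,-0.24,-0.77,0,0],[0,-0.24,-0.77,0,0],[0,-0.24,-0.77,0,0],[0,-0.24,-0.77,0,0],[0,-0.24,-0.77,0,0],[0,-0.24,-0.77,0,0],[0,-0.24,-0.77,0,0],[0,-0.24,-0.74,0,0]]]'
python3 -m jog '[[[0,0,0,0,0],[0,0,0,0,0],[0,0,0,0,0]]]'
python3 - <<'E'
from h import *
s,M=axes();print(s['position'],s['joint_positions'][6],to_tool([.5225,-.195]),M[:,0])
p,d=snap('side','s2');W=cloud('side',d);t=s['position']
m=(d>0)&(np.hypot(W[...,0]-t[0],W[...,1]-t[1])<.035)
q=W[m&(W[...,2]<t[2]-.022)&(W[...,2]>.135)&(np.abs(W[...,0]-t[0])<.02)]
# per-height centre of visible strip
for z in np.arange(.135,.235,.012):
    a=q[(q[:,2]>=z)&(q[:,2]<z+.012)]
    if len(a):print(round(z+.006,3),len(a),a.mean(0).round(4),a.min(0).round(4)[:2],a.max(0).round(4)[:2])
b=W[(d>0)&(W[...,2]>.12)&(W[...,2]<.131)&(np.hypot(W[...,0]-.5225,W[...,1]+.195)<.036)]
print('boss',len(b),cv2.minEnclosingCircle((b[:,:2]*1000).astype(np.float32)),b[:,2].mean())
c=eyes.camera_params('side');K=np.array(c['camera_matrix']);T=np.linalg.inv(c['pose'])
def pr(P): z=K@(T@np.r_[P,1])[:3];return z[:2]/z[2]
u,v=pr([.5225,-.195,.16]).astype(int);print(u-50,v-60)
print('tip/handle/bore pred',pr(t-[0,0,.102]),pr(t+[0,0,.003]),pr([.5225,-.195,.125]))
cv2.imwrite('pics/s2c.png',cv2.resize(cv2.imread('pics/s2.png')[v-60:v+40,u-50:u+50],(800,600)[1:]*2,interpolation=cv2.INTER_CUBIC))
E
```

```text
time: 5.82
position: [0.5175, -0.1946, 0.2491]
tool_rot: [-0.66, -3.069, 0.0]
ft_force: [0.7, -0.0, -2.2]
grip_width: 0.274
time: 6.2
position: [0.5186, -0.1923, 0.2499]
tool_rot: [-0.657, -3.071, -0.001]
ft_force: [0.1, 0.4, -3.0]
grip_width: 0.269
[ 0.51862148 -0.19230388  0.24994013] 1.5160858989471881 [-0.116 -0.022 -0.   ] [-0.91242152  0.40925047  0.00101415]
0.153 17 [ 0.5218 -0.1981  0.1556] [ 0.5135 -0.2032] [ 0.5297 -0.1918]
0.165 36 [ 0.5199 -0.1985  0.1654] [ 0.513  -0.2041] [ 0.5293 -0.1905]
0.177 30 [ 0.5214 -0.1992  0.1769] [ 0.5132 -0.2036] [ 0.5295 -0.1946]
0.189 36 [ 0.5215 -0.1992  0.1886] [ 0.5134 -0.2047] [ 0.5297 -0.1929]
0.201 35 [ 0.521  -0.1995  0.2007] [ 0.5132 -0.2065] [ 0.5298 -0.1948]
0.213 38 [ 0.5211 -0.2002  0.2132] [ 0.5133 -0.2053] [ 0.5299 -0.1946]
0.225 27 [ 0.5206 -0.1992  0.2235] [ 0.5126 -0.2056] [ 0.53   -0.1869]
boss 273 ((525.35888671875, -196.2041473388672), 31.423629760742188) 0.12499554347695492
246 168
tip/handle/bore pred [294.27200339 232.21540293] [293.71180328 192.64474328] [296.18592456 240.89884374]
```

View pics/s2c.png

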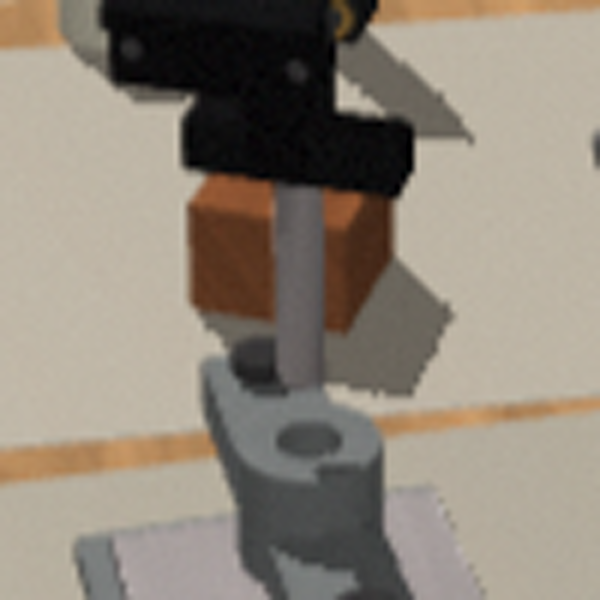

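The side view shows the shaft tip at crop (299,388) and the bore mouth at (309,440). The side-camera comparison and the top-camera fit agree that the TCP should be at about (0.522, -0.1945), so I'll shift about 4 mm and go down into the bore.

```bash
python3 -m jog '[[[0,-0.1,-0.015,0,0],[0,0,0,0,0],[0,0,0,0,0],[0,0,0,0.3,0],[0,0,0,0.3,0],[0,0,0,0.2,0],[0,0,0,0.2,0],[0,0,0,0,0],[0,0,0,0,0]]]'
python3 -c "
from h import *
s,M=axes();print(s['position'],s['ft_force'],s['torque'],to_tool([.5221,-.1945]))"
```

```text
time: 7.38
position: [0.5221, -0.1961, 0.2109]
tool_rot: [0.661, 3.071, 0.0]
ft_force: [0.0, 0.2, -3.0]
grip_width: 0.272
[ 0.52207202 -0.19610507  0.21085875] [ 0.00942619  0.18146494 -2.99213068] [ 0.04107771 -0.07300527 -0.02082532] [ 0.016  0.037 -0.   ]
```

```bash
python3 -m jog '[[[0,0,0.02,0.1,0],[0,0,0,0.1,0],[0,0,0,0.1,0],[0,0,0,0,0]]]'; python3 -m jog '[[[0,0,0,0.05,0],[0,0,0,0,0]]]';python3 -m jog '[[[0,0,0,0.05,0],[0,0,0,0,0]]]'
```

```text
time: 7.88
position: [0.5219, -0.1951, 0.1981]
tool_rot: [-0.661, -3.071, -0.0]
ft_force: [0.1, -0.1, -2.5]
grip_width: 0.27
time: 8.12
position: [0.5221, -0.1953, 0.1965]
tool_rot: [-0.661, -3.071, -0.0]
ft_force: [0.4, -0.1, -2.7]
grip_width: 0.269
time: 8.38
position: [0.5221, -0.1952, 0.1944]
tool_rot: [-0.661, -3.071, -0.0]
ft_force: [-0.7, 0.2, -3.7]
grip_width: 0.272
```

```bash
for i in 1 2 3; do python3 -m jog '[[[0,0,0,0.04,0],[0,0,0,0,0]]]' | grep -E 'posi|ft'; done
```

```text
position: [0.5221, -0.1952, 0.1928]
ft_force: [0.2, -0.2, -2.7]
position: [0.5221, -0.1951, 0.1913]
ft_force: [-1.4, -0.2, -2.8]
position: [0.5224, -0.1952, 0.1903]
ft_force: [-0.8, 1.7, 2.8]
```

Contact at z = 0.1903. Now search by turning counter-clockwise in small steps under this light load.

```bash
f(){ grep -E 'posi|ft_f'|paste -sd' '; }
python3 -m jog '[[[0,0,0,0,-0.8],[0,0,0,0,0]]]'|f
python3 -m jog '[[[0,0,0,0,-0.8],[0,0,0,0,0]]]'|f
python3 -m jog '[[[0,0,0,0,-0.8],[0,0,0,0,0]]]'|f
python3 -m jog '[[[0,0,0,0,-0.8],[0,0,0,0,0]]]'|f
```

```text
position: [0.5219, -0.195, 0.1895] ft_force: [-0.8, -0.2, -2.4]
position: [0.5219, -0.1952, 0.1892] ft_force: [-0.7, -0.1, -3.2]
position: [0.5219, -0.1953, 0.1894] ft_force: [-1.0, -0.3, -3.5]
position: [0.5219, -0.1953, 0.1895] ft_force: [-1.0, -0.1, -3.2]
```

```bash
f(){ grep -E 'posi|ft_f'|paste -sd' '; }
python3 -m jog '[[[0,0,0,0.03,0],[0,0,0,0,0]]]'|f
python3 -m jog '[[[0,0,0,0.03,0],[0,0,0,0,0]]]'|f
python3 -m jog '[[[0,0,0,0.03,0],[0,0,0,0,0]]]'|f
```

```text
position: [0.522, -0.1953, 0.1884] ft_force: [-1.6, 0.8, -2.8]
position: [0.522, -0.1953, 0.1873] ft_force: [-1.7, -0.3, -2.1]
position: [0.5221, -0.1953, 0.1861] ft_force: [-1.8, 0.4, -1.7]
```

```bash
f(){ grep -E 'posi|ft_f'|paste -sd' '; }
python3 -m jog '[[[0,0,0,0.03,0],[0,0,0,0,0]]]'|f
python3 -m jog '[[[0,0,0,0.03,0],[0,0,0,0,0]]]'|f
```

```text
position: [0.5221, -0.1953, 0.1848] ft_force: [-2.2, -0.1, -1.7]
position: [0.5221, -0.1952, 0.1836] ft_force: [-2.2, 0.6, -1.5]
```

```bash
python3 - <<'E'
from h import *
s,M=axes();print(s['position'],s['ft_force'],s['torque'])
p,d=snap('side','s3');W=cloud('side',d)
a=W[(d>0)&(W[...,0]>.515)&(W[...,0]<.53)&(abs(W[...,1]+.2)<.03)&(W[...,2]>.128)&(W[...,2]<.22)]
for z in np.arange(.128,.2,.006):
    q=a[(a[:,2]>=z)&(a[:,2]<z+.006)]
    if len(q):print(round(z+.003,3),len(q),q.mean(0).round(4))
cv2.imwrite('pics/s3c.png',cv2.resize(cv2.imread('pics/s3.png')[168:268,246:346],(600,600),interpolation=cv2.INTER_CUBIC))
E
```

```text
[ 0.52210629 -0.1952236   0.18362212] [-2.17003431  0.60661935 -1.50072681] [ 0.06123957  0.6080832  -0.05510118]
0.131 20 [ 0.5224 -0.2031  0.1312]
0.137 10 [ 0.5208 -0.2001  0.1373]
0.143 19 [ 0.5216 -0.2004  0.1429]
0.149 13 [ 0.521  -0.2008  0.1493]
0.155 16 [ 0.5216 -0.2014  0.1553]
0.161 16 [ 0.522  -0.2006  0.1613]
0.167 13 [ 0.5217 -0.202   0.1676]
0.173 12 [ 0.5225 -0.2021  0.1725]
0.179 1 [ 0.5283 -0.204   0.1769]
0.185 12 [ 0.5214 -0.2141  0.1855]
0.191 14 [ 0.5218 -0.2153  0.1915]
0.197 14 [ 0.5227 -0.2157  0.1966]
0.203 15 [ 0.5225 -0.2165  0.2028]
```

View pics/s3c.png

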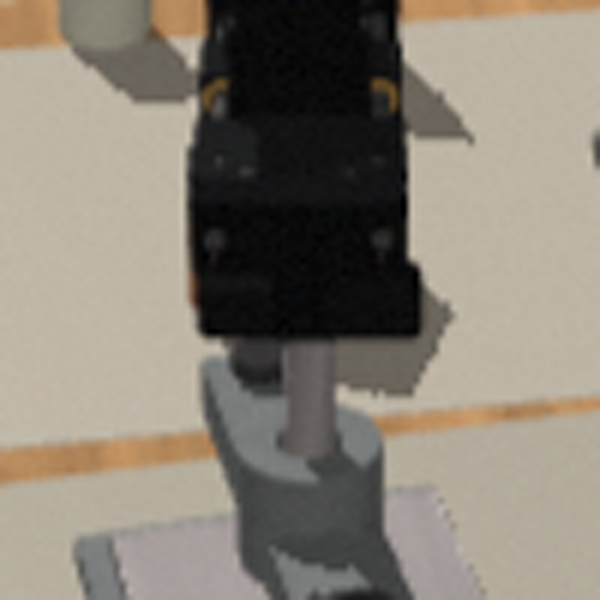

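The key looks well into the bore: the handle's underside is at about 0.176, so the tip is at about 0.083, probably already inside the hex. Continuing gently down.

```bash
f(){ grep -E 'posi|ft_f'|paste -sd' '; }
python3 -m jog '[[[0,0.01,0,0.03,0],[0,0,0,0,0]]]'|f
python3 -m jog '[[[0,0.01,0,0.03,0],[0,0,0,0,0]]]'|f
python3 -m jog '[[[0,0,0,0.03,0],[0,0,0,0,0]]]'|f
python3 -c "
from h import *
print(get_state()['torque'])"
```

```text
position: [0.5219, -0.1952, 0.1825] ft_force: [-0.3, -0.5, -2.1]
position: [0.5216, -0.1952, 0.1813] ft_force: [-0.9, -0.9, -3.2]
position: [0.5215, -0.1952, 0.1801] ft_force: [-0.3, -0.8, -3.3]
[-0.04431645  0.1801209   0.01020921]
```

```bash
f(){ grep -E 'posi|ft_f'|paste -sd' '; }
python3 -m jog '[[[0,0,0,0.03,0],[0,0,0,0,0]]]'|f
python3 -m jog '[[[0,0,0,0.02,0],[0,0,0,0,0]]]'|f
python3 -m jog '[[[0,0,0,0.02,0],[0,0,0,0,0]]]'|f
```

```text
position: [0.5215, -0.1951, 0.1789] ft_force: [-0.6, 0.1, -3.5]
position: [0.5215, -0.1952, 0.1783] ft_force: [-0.0, -0.7, -0.8]
position: [0.5216, -0.1952, 0.1779] ft_force: [-1.0, 0.5, 2.1]
```

Contact at 0.178, about 12.5 mm below the first contact, as expected for going from the rim to the floor. I'll check that it is home with a small clockwise turn, watching the torque.

```bash
g(){ python3 -c "
from h import *
s,M=axes();print(s['position'].round(4),s['ft_force'].round(1),s['torque'].round(3),'yaw',np.degrees(np.arctan2(M[1,1],M[0,1])).round(2),s['grip_width'].round(3))"; }
g
python3 -m jog '[[[0,0,0,0,0.8],[0,0,0,0,0]]]'>/dev/null;g
python3 -m jog '[[[0,0,0,0,0.8],[0,0,0,0,0]]]'>/dev/null;g
python3 -m jog '[[[0,0,0,0,0.8],[0,0,0,0,0]]]'>/dev/null;g
python3 -m jog '[[[0,0,0,0,0.8],[0,0,0,0,0]]]'>/dev/null;g
```

```text
Traceback (most recent call last):
AttributeError: 'float' object has no attribute 'round'
Traceback (most recent call last):
AttributeError: 'float' object has no attribute 'round'
Traceback (most recent call last):
AttributeError: 'float' object has no attribute 'round'
Traceback (most recent call last):
AttributeError: 'float' object has no attribute 'round'
Traceback (most recent call last):
AttributeError: 'float' object has no attribute 'round'
```

```bash
cat > g.py <<'E'
from h import *
s,M=axes();print(s['position'].round(4),s['ft_force'].round(1),s['torque'].round(3),'yaw',np.degrees(np.arctan2(M[1,1],M[0,1])).round(2),round(s['grip_width'],3))
E
python3 g.py
python3 -m jog '[[[0,0,0,0,0.8],[0,0,0,0,0]]]'>/dev/null;python3 g.py
python3 -m jog '[[[0,0,0,0,0.8],[0,0,0,0,0]]]'>/dev/null;python3 g.py
python3 - <<'E'
from h import *
p,d=snap('side','s4');W=cloud('side',d)
a=W[(d>0)&(abs(W[...,0]-.524)<.05)&(abs(W[...,1]+.2)<.04)&(W[...,2]>.128)&(W[...,2]<.24)]
for z in np.arange(.128,.2,.004):
    q=a[(a[:,2]>=z)&(a[:,2]<z+.004)]
    if len(q):print(round(z+.002,3),len(q),q.mean(0).round(4),np.ptp(q[:,0]).round(3))
E
```

```text
[ 0.5216 -0.1947  0.1776] [-0.2  1.2  4. ] [0.442 0.253 0.002] yaw 65.9 0.272
[ 0.5216 -0.1947  0.1775] [-0.5  2.4  3.6] [0.56  0.14  0.161] yaw 61.91 0.275
[ 0.5217 -0.1946  0.1775] [0.6 1.7 3.7] [0.79  0.067 0.086] yaw 57.91 0.275
0.13 15 [ 0.5246 -0.2029  0.1293] 0.033
0.134 10 [ 0.5239 -0.2031  0.1342] 0.012
0.138 11 [ 0.5221 -0.202   0.1384] 0.015
0.142 11 [ 0.5243 -0.2016  0.1422] 0.014
0.146 8 [ 0.5243 -0.2015  0.1456] 0.014
0.15 10 [ 0.5235 -0.2018  0.1498] 0.014
0.154 12 [ 0.5236 -0.2027  0.1543] 0.015
0.158 8 [ 0.5219 -0.2005  0.158 ] 0.015
0.162 14 [ 0.5227 -0.2015  0.1622] 0.015
0.166 10 [ 0.5234 -0.2018  0.1663] 0.015
0.17 3 [ 0.5214 -0.2033  0.1691] 0.004
0.174 22 [ 0.5288 -0.21    0.1745] 0.073
0.178 44 [ 0.5257 -0.2085  0.1778] 0.08
0.182 54 [ 0.5234 -0.2106  0.182 ] 0.076
0.186 59 [ 0.5233 -0.2099  0.1861] 0.079
0.19 53 [ 0.5191 -0.2067  0.19  ] 0.076
0.194 107 [ 0.5342 -0.2081  0.1943] 0.079
0.198 61 [ 0.5317 -0.2056  0.197 ] 0.068
```

The handle's underside is at 0.1715, so its centre is at 0.1835 and the tip at about 0.079, which is fully home. A turning torque of about 0.15 N m also shows. Continuing clockwise to the stop.

```bash

python3 -m jog '[[[0,0,0,-0.01,0.8],[0,0,0,0,0]]]'>/dev/null;python3 g.py
python3 -m jog '[[[0,0,0,0,0.8],[0,0,0,0,0]]]'>/dev/null;python3 g.py
python3 -m jog '[[[0,0,0,0,0.6],[0,0,0,0,0]]]'>/dev/null;python3 g.py
python3 -m jog '[[[0,0,0,0,0.6],[0,0,0,0,0]]]'>/dev/null;python3 g.py
```

```text
[ 0.5217 -0.1945  0.1777] [0.6 3.  3.2] [ 0.893 -0.096  0.142] yaw 53.89 0.271
[ 0.5217 -0.1945  0.1777] [0.3 3.2 1.9] [ 1.086 -0.167  0.12 ] yaw 49.9 0.275
[ 0.5217 -0.1945  0.1777] [0.6 3.4 2.8] [ 1.199 -0.292  0.164] yaw 46.89 0.273
[ 0.5218 -0.1945  0.1778] [2.4 3.9 2.2] [ 1.332 -0.44   0.081] yaw 43.88 0.275
```

```bash

python3 -m jog '[[[0,0.01,0.026,0,0.4],[0,0,0,0,0]]]'>/dev/null;python3 g.py
python3 -m jog '[[[0,0,0,0,0.6],[0,0,0,0,0]]]'>/dev/null;python3 g.py
python3 -m jog '[[[0,0,0,0,0.6],[0,0,0,0,0]]]'>/dev/null;python3 g.py
python3 -m jog '[[[0,0,0,0,0.6],[0,0,0,0,0]]]'>/dev/null;python3 g.py
```

```text
[ 0.5219 -0.1942  0.1778] [1.2 3.3 2.8] [ 1.109 -0.304  0.168] yaw 41.74 0.277
[ 0.5219 -0.1942  0.1778] [1.9 3.5 2.1] [ 1.064 -0.447  0.069] yaw 38.77 0.272
[ 0.522  -0.1941  0.1778] [1.  4.3 2.4] [ 1.108 -0.455  0.129] yaw 35.81 0.272
[ 0.522  -0.194   0.1778] [2.2 3.3 1.1] [ 1.147 -0.52   0.14 ] yaw 32.83 0.274
```

```bash

python3 -m jog '[[[0,0,0,0,0.5],[0,0,0,0,0]]]'>/dev/null;python3 g.py
python3 -m jog '[[[0,0,0,0,0.5],[0,0,0,0,0]]]'>/dev/null;python3 g.py
python3 -m jog '[[[0,0,0,0,0.5],[0,0,0,0,0]]]'>/dev/null;python3 g.py
python3 -m jog '[[[0,0,0,0,0.5],[0,0,0,0,0]]]'>/dev/null;python3 g.py
```

```text
[ 0.5221 -0.194   0.1778] [1.5 3.9 2.9] [ 1.187 -0.625  0.141] yaw 30.34 0.268
[ 0.5221 -0.194   0.1778] [2.4 4.8 2.5] [ 1.222 -0.7    0.132] yaw 27.83 0.271
[ 0.5221 -0.194   0.1778] [2.6 4.1 2.7] [ 1.336 -0.742  0.156] yaw 25.33 0.273
[ 0.5222 -0.194   0.1778] [2.9 4.7 1.4] [ 1.233 -0.849  0.148] yaw 22.82 0.276
```

```bash

python3 -m jog '[[[0,0,0,0,0.5],[0,0,0,0,0]]]'>/dev/null;python3 g.py
python3 -m jog '[[[0,0,0,0,0.5],[0,0,0,0,0]]]'>/dev/null;python3 g.py
python3 -m jog '[[[0,0,0,0,0.5],[0,0,0,0,0]]]'>/dev/null;python3 g.py
python3 -m jog '[[[0,0,0,0,0.5],[0,0,0,0,0]]]'>/dev/null;python3 g.py
```

```text
[ 0.5222 -0.194   0.1779] [2.7 4.6 1.7] [ 1.235 -0.862  0.248] yaw 20.34 0.275
[ 0.5222 -0.194   0.1778] [2.9 5.3 1.6] [ 1.236 -0.868  0.356] yaw 17.86 0.276
[ 0.5222 -0.194   0.1779] [2.2 3.8 2. ] [ 1.172 -0.886  0.52 ] yaw 15.38 0.273
[ 0.5221 -0.1942  0.1779] [3.4 4.  1.7] [ 0.987 -0.896  0.572] yaw 12.85 0.274
```

The torque has risen to 0.57 N m, so the screw is firm on its stop. I'll unwind the twist a little, ease the grip, open and withdraw straight up.

```bash

python3 -m jog '[[[0,0,0,0,-0.8],[0,0,0,0,0]]]' >/dev/null;python3 g.py
python3 -m jog '[[[0,0,0,0,0],[0,0,0,0,0]]]' 4 >/dev/null;python3 g.py
python3 -m jog '[[[0.36,0,0,0,0],[0.4,0,0,0,0],[0.6,0,0,0,0],[0.8,0,0,0,0],[0.8,0,0,0,0],[0.8,0,0,0,0]]]' ;python3 g.py
```

```text
[ 0.5221 -0.1944  0.1779] [4.  3.4 1.9] [ 1.04  -1.097  0.002] yaw 16.68 0.276
[ 0.5214 -0.1951  0.1778] [2.3 1.7 1.8] [ 0.301 -0.496 -0.003] yaw 16.65 0.281
time: 19.73
position: [0.5218, -0.1941, 0.1778]
tool_rot: [-1.875, -2.521, 0.0]
ft_force: [-0.0, -0.1, 0.1]
grip_width: 0.751
[ 0.5218 -0.1941  0.1778] [-0.  -0.1  0.1] [-0.038 -0.034 -0.035] yaw 16.72 0.751
```

```bash
python3 -m jog '[[[0.8,0,0,-0.3,0],[1,0,0,-0.5,0],[1,0,0,-0.6,0],[1,0,0,-0.6,0],[1,0,0,-0.6,0],[1,0,0,-0.4,0],[1,0,0,0,0],[1,0,0,0,0]]]'
python3 - <<'E'
from h import *
p,d=snap('side','s5');W=cloud('side',d)
a=W[(d>0)&(abs(W[...,0]-.524)<.06)&(abs(W[...,1]+.2)<.06)&(W[...,2]>.128)&(W[...,2]<.23)]
for z in np.arange(.128,.21,.006):
    q=a[(a[:,2]>=z)&(a[:,2]<z+.006)]
    if len(q):print(round(z+.003,3),len(q),q.mean(0).round(4),np.ptp(q[:,0]).round(3))
t=d*0
cv2.imwrite('pics/s5c.png',cv2.resize(cv2.imread('pics/s5.png')[128:288,216:376],(600,600),interpolation=cv2.INTER_CUBIC))
E
```

```text
time: 20.72
position: [0.5215, -0.194, 0.297]
tool_rot: [-1.874, -2.52, 0.001]
ft_force: [0.2, 0.3, 0.3]
grip_width: 1.002
0.131 27 [ 0.5223 -0.2004  0.1304] 0.041
0.137 17 [ 0.5235 -0.2011  0.1368] 0.018
0.143 20 [ 0.5249 -0.2006  0.1425] 0.018
0.149 19 [ 0.5214 -0.2014  0.1491] 0.013
0.155 9 [ 0.5207 -0.2018  0.1548] 0.011
0.161 12 [ 0.5192 -0.2004  0.1602] 0.009
0.167 5 [ 0.5168 -0.1996  0.1666] 0.005
0.173 10 [ 0.5274 -0.2211  0.1741] 0.04
0.179 51 [ 0.5224 -0.2166  0.179 ] 0.042
0.185 52 [ 0.5219 -0.2134  0.185 ] 0.043
0.191 64 [ 0.5213 -0.2107  0.1912] 0.043
0.197 187 [ 0.5235 -0.1988  0.1962] 0.043
```

View pics/s5c.png

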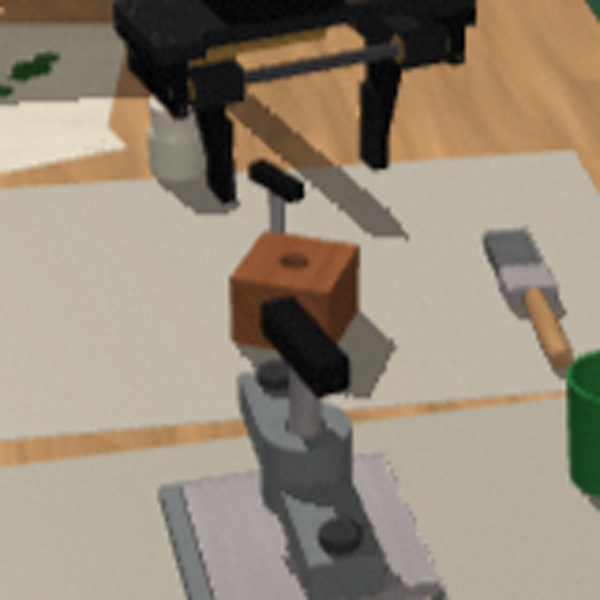

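```bash
python3 - <<'E'
from h import *
d=np.load('pics/s5.npy');W=cloud('side',d)
q=W[(d>0)&(abs(W[...,0]-.524)<.06)&(abs(W[...,1]+.2)<.06)&(W[...,2]>.192)&(W[...,2]<.205)]
r=cv2.minAreaRect((q[:,:2]*1000).astype(np.float32));print(r)
A=np.c_[q[:,:2]-q[:,:2].mean(0),np.ones(len(q))];t=q[:,2]>.194;print(np.linalg.lstsq(A[t],q[t,2],rcond=None)[0], q[t,2].mean())
v=np.linalg.svd(q[t,:2]-q[t,:2].mean(0))[2][0];print('handle yaw',np.degrees(np.arctan2(v[1],v[0])))
E
```

```text
((523.8956909179688, -197.55186462402344), (23.988656997680664, 84.2686767578125), 16.405961990356445)
[0.0220511  0.0099896  0.19619441] 0.19620878183835347
handle yaw -73.13712824597359
```

```bash
python3 -c "
from bench import job,get_state
print(get_state()['time'],job.close_job())"
```

```text
the job is handed in; nothing more can be done
20.775 None
```

I took the larger hex key from its block, put it down the press's bore and turned it until it dropped home. I then turned the screw clockwise to its stop, let go, and handed the job in at 20.8 s. No verdict was reported.

- **Key seated:** in the last side view the handle's flat top is at z = 0.196, which puts the tip about 15.8 mm into the socket. The key leans about 0.02 rad, and the gripper is clear and reads no force.
- **Screw tight:** the resistance stayed around 0.15 N m while turning and then climbed to 0.57 N m, so I took it as firm on the stop. The screw's angle can't be read directly. The handle's measured angle (about -73°) matches the tool's, so the key turned with the gripper.
- **Pressing on the screw:** the wrist force showed about 7 N at most, roughly 0.7 mm of spring travel, well under the 3 mm limit.
- **What went wrong:** the gripper was still closing when I began the lift, so the key hung about 12 mm low and leaned slightly. The lean put a sideways moment of up to 1.3 N m on the wrist while turning, which went away on release.
- **Cup, jar, brush and palette:** I didn't measure these again at the end. In the last view the brush, the cup and the jar look undisturbed. The palette was out of that crop, and the arm never went near it.

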